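# Thread the spacer stack onto the bench arbor

### The arm

A 6-joint arm with a two-finger parallel gripper is mounted at the origin on a cart in front of the work surface, level with it; the furniture and walls round the work are solid. World frame = base frame: x ahead of the robot, y to its left, z up, the work surface at z = 0. Lengths are in mm, angles in rad, forces in N, time in s.
With the tool pointing down it reaches from about 275 to 1000 mm from the base axis. Payload 8.4 kg.
Tool frame: the origin (TCP) lies midway between the tips of the shut fingers; the grasp point (between the pads) lies 19 mm behind it; z points along the fingers, y is the direction in which the jaws open and shut (so a half turn about z gives the same grasp; the last joint's range is limited). The gripper opens to 85 mm and grips with 20 to 120 N. Pads are 22 mm wide; open, the fingers measure 114 mm over their backs; the gripper's body (76 mm by 85 mm) begins 54 mm behind the grasp point. The pads swing forward as they close: fully open they stand 13 mm farther back than shut.
Start: joints at [-1.287, 0.353, 1.633, -0, 1.155, -0.002], TCP at [176.202, -599.651, 231.281] pointing down, gripper open.
Joint ranges: [-2.63, 2.63], [-0.92, 2.1], [0.06, 2.66], [-1.3, 4.44], [0, 2.69], [-3.02, 3.02]. Speed limits (rad/s): [2.22, 2.22, 2.79, 3.14, 3.14, 3.14].

### API

Orientations are given as [roll, pitch, yaw] about the fixed x, y, z axes, in that order (R = Rz(yaw) Ry(pitch) Rx(roll)).
In Python, from rig import * gives the robot as it stands.
- The arm moves only by the tool play_rows, never from a script. Its argument "moves" is a list of rows, each a list of 3 entries, a list of its own where there are three numbers: the shift along the tool's x, y, z in m, then the turn, a rotation vector about the tool's x, y, z in rad, then the opening in per cent of the stroke, from 0 (shut) to 100 (fully open). In form: [[[x, y, z], [rx, ry, rz], fingers], ...]. A call has 1 to 20 rows; each row shifts and turns the commanded pose from where the row before left it, along the tool's axes as they then stand; what a row does not reach is not made up. A row lasts 1/10 s, in which the tool goes at most 50 mm and 8.59 degrees, less where a joint would pass 70% of its speed; a pose out of reach is approached as far as the arm can. A call is refused whole if a number of a shift passes 0.05 or a number of a turn 0.15, either way. A call with a gripper value outside its range is refused whole. The fingers move at their own pace and stop on an object; "squeeze" is the grip in N (left out, the last holds). Time passes only in rows, so rows that do not move let the fingers close. It gives the time, the measured TCP pose, the force and the opening at its end, in the units of the state.
- sense(): the state, without advancing time (a new reading comes with each control period).
- grab_frame(name): name is "side" or "top"; returns a dict with "pixels" (384x512x3 uint8, red, green, blue), "intrinsics" (3x3 intrinsics, pixels), "R" (3x3) and "t" (3): a world point X has camera coordinates R X + t. Camera axes: x right, y down, z forward; pixel columns grow to the right and rows downward; lengths in mm; the calibration is good to about 2 mm. A picture is of the moment at which its call begins. There is no depth.
- sign_off(): hands the job in, once; it reports no verdict.
The state is a dict: "clock": time; "qpos": joint angles; "qvel": joint speeds; "joint_efforts": joint torques, N m; "eef_pos": TCP position; "tcp_rot": TCP orientation; "contact_force": force on the tool from outside, world axes, zero at the start; "wrist_torque": the same for the moment, N m; "opening": opening from 0.0 (shut) to 1.0 (fully open).
Only numpy, scipy, OpenCV 4.12 (cv2) and the standard library are available. Lean on these libraries where they do the work, as an engineer would, in place of code of your own. Each camera call takes 0.05 s, during which the arm holds its last target. There are 200 camera calls.

### The job

Build up the spacer stack on the upright bolt of the blue-footed arbor: thread the grey steel ring on first, all the way down to the seat, then thread the brass collar on so that it lies flat on top of the ring. The red plastic collar is not needed: leave it where it lies. Let go of everything at the end.

Things in the scene. Friction and masses are not known exactly. Their poses are not given: they have to be found in the camera images.
- seat (a point): The seat of the arbor: centre of the bright steel disc (54 mm across) on which the stack rests, at the root of the bolt, 14 mm above the bench. The arbor is fixed to the bench; it has a round blue foot 90 mm across, and its upright steel bolt is 12 mm thick, stands on the seat along this point's z axis (up) and ends in a slightly tapered tip 48 mm above the seat.
- steel_ring: Grey steel ring, a short cut tube, loose, 41 mm outside, bore 28 mm, 16 mm high, 0.12 kg, lying flat on the bench. Origin at the centre of its underside, z up along the bore.
- brass_collar: Brass collar, loose, 40 mm outside, straight bore of 26 mm, 24 mm high, about 0.09 kg, standing with its bore upright. Origin at the centre of its underside, z up along the bore.
- red_collar: Red plastic collar of the same shape as the brass one (40 mm outside, bore 26 mm, 24 mm high). Not part of the stack. Origin at the centre of its underside, z up along the bore.
Things that resemble listed ones, but are neither listed nor needed, are in the scene too. Of the things that look like the part that bears seat, the smaller one is meant. Several things look just like the steel_ring: the one meant starts nearest to the robot's base.

How it is judged:
By the outcome, as a careful person would: the job done as asked, in the order asked, and still so for the second after the job is handed in, with the robot touching nothing.
It also fails if it takes over 42 s, if anything falls off the work surface, if the arm or the gripper's body presses on something with over 40 N, if the wrist force passes 120 N, or if a joint passes its speed limit or range.

## Working session

There is one attempt and no reset: what is moved stays moved. The work goes in short steps, Python scripts to look and compute and a tool call to move; the robot and the scene stay as the last step left them, time stands still between calls to the robot, and variables do not carry over. Pictures are saved under pics/ and viewed, about 8 in all and at most 12, crops included, and the job is handed in when it is done.

Besides the shell and the picture viewer there is one more tool, called as a command line: name --argument value ..., lists and objects as JSON in quotes. play_rows: Moves the arm, as the interface text tells. Its arguments: {"type":"object","properties":{"moves":{"type":"array"},"squeeze":{"type":"number"}},"required":["moves"]}

```bash
mkdir -p pics; python3 - <<'E'
from rig import *
import cv2,numpy as np
print(sense())
for n in("side","top"):
    f=grab_frame(n); cv2.imwrite(f"pics/{n}0.png",f["pixels"][:,:,::-1]); print(n,f["intrinsics"],f["R"],f["t"])
E
```

```text
{'clock': 0.0, 'qpos': array([-1.28738940e+00,  3.53664297e-01,  1.63415825e+00, -1.49145389e-05,
        1.15521071e+00, -2.40185175e-03]), 'qvel': array([-9.51109535e-04, -9.06086028e-05, -1.10065888e-03, -8.64328834e-04,
        2.29884767e-04, -1.38787244e-03]), 'joint_efforts': array([-2.53858881e-03, -6.05248547e+01, -3.42067802e+01, -2.12306991e-04,
        9.31449904e-03,  1.36808470e-05]), 'eef_pos': array([ 176.06435665, -599.17233895,  230.54128561]), 'tcp_rot': array([-3.14015202e+00,  1.01761807e-05,  2.85814818e-01]), 'contact_force': array([ 0.38994365, -0.999933  , -0.14030076]), 'wrist_torque': array([-0.02830436,  0.0254973 , -0.01125799]), 'opening': 1.0037178292390536}
side [[446.43311349   0.         261.89988756]
 [  0.         446.43311349 179.59864437]
 [  0.           0.           1.        ]] [[ 0.85453889  0.51905019 -0.01871309]
 [ 0.35946625 -0.61704546 -0.7000278 ]
 [-0.37489639  0.59147425 -0.71387037]] [-512.42202842  -95.82628711 1031.54838827]
top [[368.70101986   0.         254.26661028]
 [  0.         368.70101986 192.97152332]
 [  0.           0.           1.        ]] [[-0.02572959 -0.99962983  0.00884261]
 [-0.9900481   0.02425672 -0.1386231 ]
 [ 0.13835729 -0.01232132 -0.99030573]] [116.40137631 508.57889859 805.91269558]
```

View pics/side0.png

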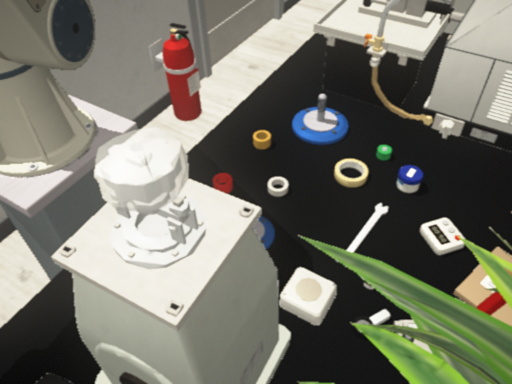

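View pics/top0.png

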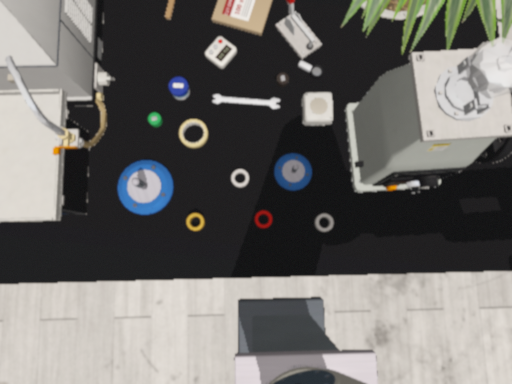

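The top view shows:
- Two blue-footed arbors, at (146,187) (large) and (293,171) (small). The smaller one is meant.
- Two grey rings, at (240,178) and (324,223).
- The brass collar at (195,222), the red collar at (263,219) and a cream tape roll at (193,133).

The ring at (324,223) looks nearest to the base, which I'll check with an enlarged crop and computed distances.

```bash
cat > h.py <<'E'
from rig import *
import cv2,numpy as np
def ray(f,u,v,z):
    K,R,t=[np.array(f[k]) for k in("intrinsics","R","t")]
    d=R.T@np.linalg.inv(K)@[u,v,1]; c=-R.T@t
    return c+d*(z-c[2])/d[2]
def proj(f,X):
    c=np.array(f["R"])@X+f["t"]; p=np.array(f["intrinsics"])@c; return p[:2]/p[2]
E
python3 - <<'E'
from h import *
f=grab_frame("top");p=f["pixels"]
c=cv2.resize(p[140:250,170:350],None,fx=4.4,fy=4.4,interpolation=cv2.INTER_CUBIC)
cv2.imwrite("pics/c1.png",c[:,:,::-1])
for n,u,v,z in[("ringA",240,178,16),("ringB",324,223,16),("brass",195,222,24),("red",263,219,24),("foot small",293,171,10),("foot big",146,187,10)]:
    X=ray(f,u,v,z);print(n,X.round(1),np.hypot(*X[:2]).round())
print(proj(f,[176,-600,231]))
# blobs
hsv=cv2.cvtColor(p,cv2.COLOR_RGB2HSV)
m=(hsv[...,2]>70).astype(np.uint8); m[:140]=0;m[250:]=0
n,l,s,cc=cv2.connectedComponentsWithStats(m)
for i in range(1,n):
    if s[i,4]>60: print(s[i],cc[i].round(1),p[l==i].mean(0).round())
E
```

```text
ringA [550.2 135.9  16. ] 567.0
ringB [440.  -55.9  16. ] 444.0
brass [449.3 240.4  24. ] 510.0
red [452.3  85.   24. ] 460.0
foot small [565.2  10.1  10. ] 565.0
foot big [535.2 357.   10. ] 643.0
[686.42519461 367.213771  ]
[   0  140   99   83 5509] [ 33.5 178.6] [207. 201. 191.]
[180 140  27   9 176] [193.4 143.4] [170. 157. 123.]
[ 347  140  148   54 4952] [407.3 159.6] [142. 141. 132.]
[ 274  153   38   38 1130] [292.5 171.5] [ 71.  91. 120.]
[ 117  159   57   57 2552] [145. 187.] [102. 134. 175.]
[230 168  20  20 268] [239.6 177.7] [163. 158. 153.]
[254 210  19  19 211] [263.1 218.8] [121.  23.  20.]
[185 212  20  20 264] [194.8 221.5] [158. 129.  56.]
[315 213  19  19 227] [324.  222.1] [121. 116. 112.]
```

View pics/c1.png

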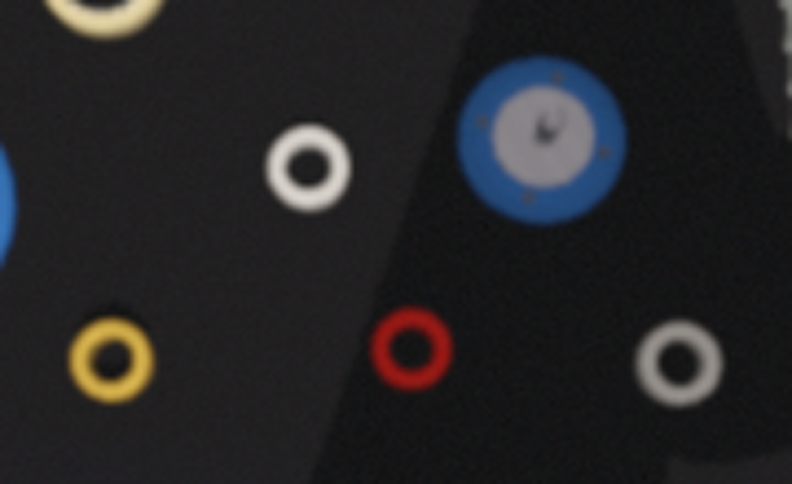

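The crop confirms it. The small arbor is at about (293,171). The shadowed grey ring at (324,223) is 444 mm from the base against 567 mm for the other at (240,178), so it is the one meant. Next I'll refine the centres and locate the tall machine, which is an obstacle.

```bash
python3 - <<'E'
from h import *
f=grab_frame("top");p=f["pixels"];s=grab_frame("side")
def tri(a,b):
    A=[];B=[]
    for g,(u,v) in((f,a),(s,b)):
        P=g["intrinsics"]@np.c_[g["R"],g["t"]]
        for r,x in((0,u),(1,v)): A.append(P[r,:3]-x*P[2,:3]);B.append(x*P[2,3]-P[r,3])
    return np.linalg.lstsq(np.array(A),np.array(B),rcond=None)[0].round(0)
print("plate back-left",tri((413,55),(265,207)))
for u,v in((428,138),(512,125)): print("plate corner", ray(f,u,v,260).round())
hsv=cv2.cvtColor(p,cv2.COLOR_RGB2HSV).astype(int)
def circ(m,z,n):
    c,_=cv2.findContours(m.astype(np.uint8),cv2.RETR_EXTERNAL,cv2.CHAIN_APPROX_NONE)
    c=max(c,key=cv2.contourArea);(u,v),r=cv2.minEnclosingCircle(c)
    M=cv2.fitEllipse(c);print(n,np.round(M[0],1),np.round(M[1],1),ray(f,*M[0],z).round(1))
def box(u,v,r=24):
    b=np.zeros(p.shape[:2],bool);b[v-r:v+r,u-r:u+r]=1;return b
bl=(hsv[...,1]>110)&(hsv[...,2]>60)
circ(box(293,171)&(hsv[...,2]>60),5,"foot")
circ(box(293,171,16)&(hsv[...,1]<70)&(hsv[...,2]>80),14,"disc")
circ(box(324,223,15)&(hsv[...,2]>70),16,"ring")
circ(box(195,222,15)&(hsv[...,2]>75),24,"brass")
E
```

```text
plate back-left [ 696. -151.  312.]
plate corner [ 567. -192.  260.]
plate corner [ 587. -340.  260.]
foot [292.5 171.4] [37.1 37.8] [565.1  10.6   5. ]
disc [293.  170.6] [21.5 22.3] [565.2  10.5  14. ]
ring [324.  222.1] [18.4 18.6] [442.2 -55.9  16. ]
brass [194.8 221.5] [18.9 19.2] [450.4 240.8  24. ]
```

play_rows --moves '[[[0.0272,-0.0297,0.004],[0,0,0],100],[[0.0272,-0.0297,0.004],[0,0,0],100],[[0.0272,-0.0297,0.004],[0,0,0],100],[[0.0272,-0.0297,0.004],[0,0,0],100],[[0.0272,-0.0297,0.004],[0,0,0],100],[[0.0272,-0.0297,0.004],[0,0,0],100],[[0.0272,-0.0297,0.004],[0,0,0],100],[[0.0272,-0.0297,0.004],[0,0,0],100],[[0.0272,-0.0297,0.004],[0,0,0],100],[[0.0272,-0.0297,0.004],[0,0,0],100],[[0.0272,-0.0297,0.004],[0,0,0],100],[[0.0272,-0.0297,0.004],[0,0,0],100],[[0.0272,-0.0297,0.004],[0,0,0],100],[[0.0272,-0.0297,0.004],[0,0,0],100],[[0.0272,-0.0297,0.004],[0,0,0],100],[[0,0,0],[0,0,0],100]]' --squeeze 40

```text
clock: 1.85
eef_pos: [443.7, -53.8, 171.1]
tcp_rot: [-3.141, -0.001, 0.289]
contact_force: [-1.0, 0.0, 0.2]
opening: 0.997
```

play_rows --moves '[[[-0.002,0.0015,0.034],[0,0,0],100],[[0,0,0.034],[0,0,0],100],[[0,0,0.034],[0,0,0],100],[[0,0,0.034],[0,0,0],100],[[0,0,0.02],[0,0,0],100],[[0,0,0.014],[0,0,0],80],[[0,0,0],[0,0,0],55],[[0,0,0],[0,0,0],30],[[0,0,0],[0,0,0],30],[[0,0,0],[0,0,0],30],[[0,0,0],[0,0,0],30],[[0,0,0],[0,0,0],30]]'

```text
clock: 3.05
eef_pos: [441.1, -59.3, 1.9]
tcp_rot: [3.141, -0.001, 0.286]
contact_force: [-1.2, -0.9, 6.0]
opening: 0.462
```

```bash
python3 - <<'E'
from h import *
s=sense();print(s["eef_pos"],s["opening"],s["contact_force"])
E
```

```text
[441.13915099 -59.34337757   1.93044089] 0.4623800103964604 [-1.21858675 -0.92443281  5.97846329]
```

play_rows --moves '[[[0,0,-0.01],[0,0,0],30],[[0,0,-0.03],[0,0,0],30],[[0,0,-0.04],[0,0,0],30],[[0,0,-0.03],[0,0,0],30],[[0.0277,-0.0064,0],[0,0,0],30],[[0.0277,-0.0064,0],[0,0,0],30],[[0.0277,-0.0064,0],[0,0,0],30],[[0.0277,-0.0064,0],[0,0,0],30],[[0.0276,-0.0064,0],[0,0,0],30],[[0,0,0],[0,0,0],30],[[0,0,0],[0,0,0],30]]'

```text
clock: 4.15
eef_pos: [563.9, 10.8, 111.4]
tcp_rot: [-3.141, 0.001, 0.287]
contact_force: [-0.5, -1.0, -1.6]
opening: 0.464
```

```bash
python3 - <<'E'
from h import *
f=grab_frame("top");g=grab_frame("side");S=sense();print(S["eef_pos"],S["opening"],S["contact_force"])
a=cv2.resize(f["pixels"][110:230,230:360],(400,370),interpolation=cv2.INTER_CUBIC)
X=proj(g,np.array([565,10,60]));print(X)
u,v=X.astype(int)
b=cv2.resize(g["pixels"][80:300,140:360],(370,370),interpolation=cv2.INTER_CUBIC)
cv2.imwrite("pics/c2.png",np.hstack([a,b])[:,:,::-1])
E
```

```text
[563.08236778  10.2562368  111.26878973] 0.46342731369903845 [ 0.09203115 -0.2585833  -0.42112531]
[247.33471282 213.30293483]
```

View pics/c2.png

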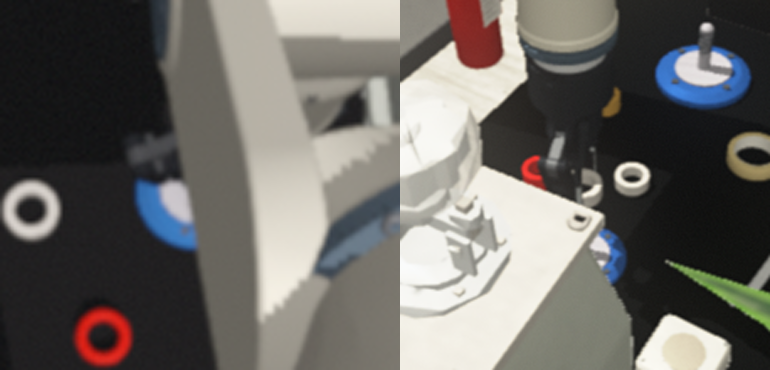

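play_rows --moves '[[[0.001,0,0.03],[0,0,0],30],[[0,0,0.02],[0,0,0],30],[[0,0,0.015],[0,0,0],30],[[0,0,0.01],[0,0,0],30],[[0,0,0.01],[0,0,0],30],[[0,0,0.006],[0,0,0],30],[[0,0,0],[0,0,0],30]]'

```text
clock: 4.95
eef_pos: [565.0, 10.8, 19.8]
tcp_rot: [-3.141, 0.001, 0.286]
contact_force: [-0.5, -0.2, -0.4]
opening: 0.461
```

play_rows --moves '[[[0,0,0.0025],[0,0,0],30],[[0,0,0.001],[0,0,0],30],[[0,0,0],[0,0,0],40]]'

```text
clock: 5.25
eef_pos: [565.5, 10.8, 17.0]
tcp_rot: [3.142, -0.0, 0.286]
contact_force: [-0.2, -0.2, -1.2]
opening: 0.462
```

play_rows --moves '[[[0,0,0],[0,0,0],60],[[0,0,0],[0,0,0],80],[[0,0,0],[0,0,0],100],[[0,0,0],[0,0,0],100],[[0,0,0],[0,0,0],100],[[0,0,-0.013],[0,0,0],100],[[0,0,-0.03],[0,0,0],100],[[0,0,-0.03],[0,0,0],100],[[0,0,-0.03],[0,0,0],100],[[-0.0065,-0.0361,0],[0,0,0],100],[[-0.0065,-0.0361,0],[0,0,0],100],[[-0.0065,-0.0361,0],[0,0,0],100],[[-0.0065,-0.0361,0],[0,0,0],100],[[-0.0065,-0.0361,0],[0,0,0],100],[[-0.0065,-0.0361,0],[0,0,0],100],[[-0.0065,-0.0361,0],[0,0,0],100],[[0,0,0],[0,0,0],100],[[0,0,0],[0,0,0],100]]'

```text
clock: 7.05
eef_pos: [450.2, 241.1, 120.5]
tcp_rot: [3.142, -0.001, 0.288]
contact_force: [-1.6, -0.9, -0.8]
opening: 0.997
```

```bash
python3 - <<'E'
from h import *
f=grab_frame("top");g=grab_frame("side")
a=cv2.resize(f["pixels"][135:245,175:355],(655,400),interpolation=cv2.INTER_CUBIC)
cv2.imwrite("pics/c3.png",a[:,:,::-1])
print(sense()["eef_pos"])
E
```

```text
[450.76222111 239.98635206 120.28023897]
```

View pics/c3.png

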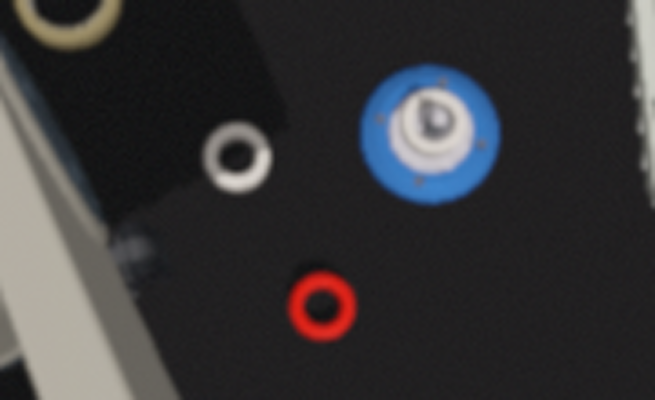

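The ring is threaded on the arbor, at about (432,120) in the crop with the bolt inside it. The red collar is untouched. Next I'll grasp the brass collar.

play_rows --moves '[[[0,0,0.03],[0,0,0],100],[[0,0,0.03],[0,0,0],100],[[0,0,0.03],[0,0,0],100],[[0,0,0.02],[0,0,0],100],[[0,0,0.006],[0,0,0],80],[[0,0,0],[0,0,0],55],[[0,0,0],[0,0,0],30],[[0,0,0],[0,0,0],30],[[0,0,0],[0,0,0],30],[[0,0,0],[0,0,0],30],[[0,0,0],[0,0,0],30]]'

```text
clock: 8.25
eef_pos: [451.3, 240.6, 5.1]
tcp_rot: [-3.142, -0.002, 0.286]
contact_force: [0.2, -3.1, 7.9]
opening: 0.454
```

play_rows --moves '[[[0,0,-0.01],[0,0,0],30],[[0,0,-0.03],[0,0,0],30],[[0,0,-0.04],[0,0,0],30],[[0,0,-0.035],[0,0,0],30],[[0.0064,0.0361,0],[0,0,0],30],[[0.0064,0.0361,0],[0,0,0],30],[[0.0064,0.0361,0],[0,0,0],30],[[0.0064,0.0361,0],[0,0,0],30],[[0.0064,0.0361,0],[0,0,0],30],[[0.0064,0.0361,0],[0,0,0],30],[[0.0064,0.0361,0],[0,0,0],30],[[0,0,0],[0,0,0],30],[[0,0,0],[0,0,0],30]]'

```text
clock: 9.55
eef_pos: [564.6, 10.2, 119.3]
tcp_rot: [-3.141, -0.0, 0.284]
contact_force: [-0.7, 0.3, -0.7]
opening: 0.457
```

```bash
python3 - <<'E'
from h import *
f=grab_frame("top");g=grab_frame("side")
a=cv2.resize(f["pixels"][110:240,170:350],(420,303),interpolation=cv2.INTER_CUBIC)
b=cv2.resize(g["pixels"][130:260,200:330],(303,303),interpolation=cv2.INTER_CUBIC)
cv2.imwrite("pics/c4.png",np.hstack([a,b])[:,:,::-1])
print(sense()["eef_pos"],sense()["opening"])
E
```

```text
[563.9842192   11.34758411 119.09114996] 0.45368779746299415
```

View pics/c4.png

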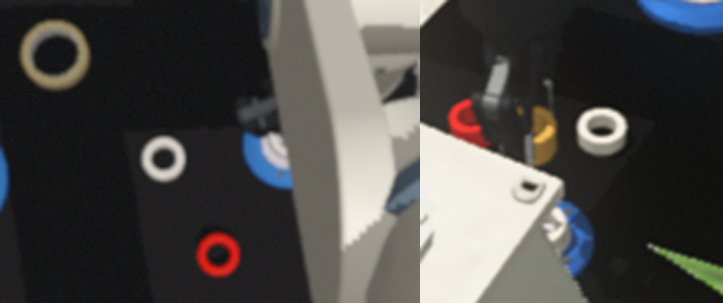

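The brass collar is held upright between the fingers, at about (540,135) in the crop. The ring is on the seat below it. I'll lower the collar now.

play_rows --moves '[[[0.001,0,0.03],[0,0,0],30],[[0,0,0.018],[0,0,0],30],[[0,0,0.012],[0,0,0],30],[[0,0,0.01],[0,0,0],30],[[0,0,0.008],[0,0,0],30],[[0,0,0.003],[0,0,0],30],[[0,0,0],[0,0,0],30]]'

```text
clock: 10.35
eef_pos: [565.6, 11.0, 37.7]
tcp_rot: [-3.142, 0.0, 0.286]
contact_force: [0.4, 0.2, -0.1]
opening: 0.452
```

play_rows --moves '[[[0,0,0.0015],[0,0,0],30],[[0,0,0.001],[0,0,0],30],[[0,0,0],[0,0,0],30]]'

```text
clock: 10.65
eef_pos: [565.7, 10.8, 35.5]
tcp_rot: [3.141, -0.0, 0.286]
contact_force: [-0.2, 0.7, -1.1]
opening: 0.449
```

play_rows --moves '[[[0,0,0],[0,0,0],55],[[0,0,0],[0,0,0],75],[[0,0,0],[0,0,0],100],[[0,0,0],[0,0,0],100],[[0,0,0],[0,0,0],100],[[0,0,-0.013],[0,0,0],100],[[0,0,-0.03],[0,0,0],100],[[0,0,-0.03],[0,0,0],100],[[0,0,-0.03],[0,0,0],100],[[-0.0065,-0.0361,0],[0,0,0],100],[[-0.0065,-0.0361,0],[0,0,0],100],[[-0.0065,-0.0361,0],[0,0,0],100],[[-0.0065,-0.0361,0],[0,0,0],100],[[-0.0065,-0.0361,0],[0,0,0],100],[[-0.0065,-0.0361,0],[0,0,0],100],[[-0.0065,-0.0361,0],[0,0,0],100],[[0,0,0],[0,0,0],100],[[0,0,0],[0,0,0],100]]'

```text
clock: 12.45
eef_pos: [450.5, 241.1, 139.1]
tcp_rot: [3.142, -0.001, 0.288]
contact_force: [1.1, 0.3, -0.2]
opening: 1.003
```

```bash
python3 - <<'E'
from h import *
f=grab_frame("top");g=grab_frame("side")
a=cv2.resize(f["pixels"][140:240,240:340],(380,380),interpolation=cv2.INTER_CUBIC)
b=cv2.resize(g["pixels"][160:260,215:315],(380,380),interpolation=cv2.INTER_CUBIC)
cv2.imwrite("pics/c5.png",np.hstack([a,b])[:,:,::-1])
for z in(14,30,54,62): print(z,((proj(f,np.array([565.2,10.5,z]))-[240,140])*3.8).round(),((proj(g,np.array([565.2,10.5,z]))-[215,160])*3.8).round())
E
```

```text
14 [202. 116.] [128. 264.]
30 [204. 111.] [126. 243.]
54 [209. 103.] [124. 210.]
62 [211. 100.] [124. 199.]
```

View pics/c5.png

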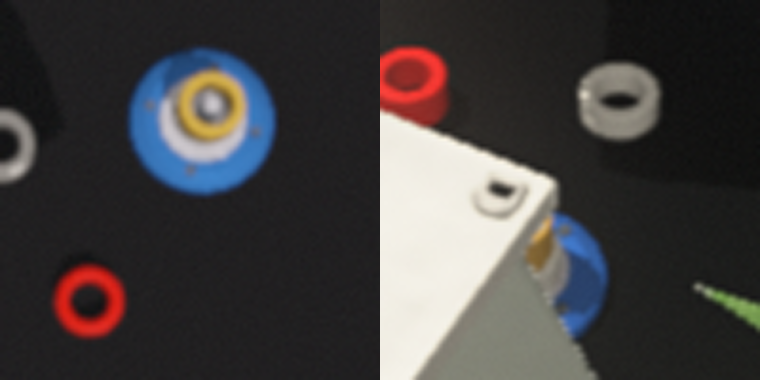

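The final pictures show the stack as asked. In the top view the brass collar surrounds the bolt tip, with its centre at (211,104) against (209,103) predicted for a top face at z = 54. In the side view it sits above the grey ring at about (540,245).

```bash
python3 -c "
from rig import *
print(sign_off())"
```

```text
the job is handed in; nothing more can be done
None
```

The stack is built on the small blue-footed arbor: the grey steel ring nearest the base went on first, down to the seat, and the brass collar went on top of it. I then opened the gripper, moved the arm clear and handed the job in at about 12.5 s of the 42 s allowed.

- **Final top view:** the brass collar surrounds the bolt, within about 1 pixel of where a collar lying flat on the ring (top at 54 mm) should appear. The red collar is where it started.
- **Final side view:** the brass sits above the ring, but the tall machine hides part of the stack. I judged flatness mostly from the top view and the release heights.
- **Ring position:** after seating, the ring appeared about 4–5 mm off centre towards +x, which its bore allows.
- **Forces:** the wrist force read no more than about 8 N at the end of any move.

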